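# Seat a charging shoe on its locating pin

## Task

Fit the loose charging shoe onto the fixed dock: lay its foot plate on the dock with the contact block upright and the holed end towards the slot, and nudge it along the slot until the hole drops over the locating pin and the plate lies flat on the deck, still clear of the stop post. Then swing the shoe about the pin until the long edge of its plate rests against the stop post, and let go. Work gently, never pressing the shoe on the dock, pin or post with more than 30 N, and leave the ceramic fuse holder and the headpiece where they are.

Things in the scene. Friction and masses are not known exactly. Their poses are not given: they have to be found in the camera images.
- shoe: Loose charging shoe, 0.17 to 0.28 kg: alloy foot plate 130 x 68 x 6 mm with one upright black block. Origin: underside of the plate, under the block's middle; z up, x along the plate to the holed end. Plate: x -70 to +60 mm, y -34 to +34 mm. Block: 30 mm along x, 24 mm along y, top 56 mm above the underside. Grip the block's faces 24 mm apart (fingers closing along y).
- shoe_mid (a point): Point on the shoe, on the block's upright axis, 28 mm above the plate's underside (half-way up the shoe); axes as the shoe's.
- shoe_hole (a point): Centre of the shoe's only hole at the plate's underside, 42 mm along +x from the block's axis; axes as the shoe's. Round hole 12 mm wide, right through the plate.
- dock: Fixed dock: grey steel base 150 x 180 mm (x, y), 16 mm high, flat deck. Origin: centre of the underside; z up. In a dark slot near its +x edge stands a steel locating pin, 10 mm across, 7 mm high above the deck, its tip tapering to 9.2 mm. The pin is clamped fast, on the slot's centre line, anywhere up to 16 mm either side of the slot's middle: these poses do not tell where; find it by feel.
- slot (a point): Middle of the slot at the deck's surface (42 mm along +x from the dock's centre); axes as the dock's, the slot runs along y. A plate laid over the slot with the shoe's +x along the dock's +x (block over the dock's middle) rides on the pin's tip, 7 mm up, until the hole meets the pin and it drops flat.
- post (a point): Stop post's axis at the deck's surface: fixed steel post 10 mm across, 10 mm high, at x -28, y +68 mm in the dock's frame. From lying along the dock's x, the seated shoe swings 10 to 30 degrees clockwise seen from above (block end towards the post) until the plate's +y edge rests on it; the post's axis is then at y = +39 mm in the shoe's frame.
- fuse_holder: A loose cream ceramic fuse holder, 62 x 30 x 30 mm, to be left alone. Origin: centre of its underside.
- headpiece: A loose orange lamp headpiece, a round housing 64 mm across and 44 mm high, to be left alone. Origin: centre of its underside.
There are look-alikes about, which are no part of the job. Of the things that look like the shoe, take the one that is nearest to the robot's base at the start. Several things have the shape of the dock; the one meant has the colours described above.

How it is judged:
By the outcome, as a careful person would: the job done as asked, in the order asked, and still so for the second after the job is handed in, with the robot touching nothing.
It also fails if it takes over 61 s, if anything falls off the work surface, if the arm or the gripper's body presses on something with over 40 N, if the wrist force passes 120 N, or if a joint passes its speed limit or range.

## Robot

A 6-joint arm with a two-finger parallel gripper is mounted at the origin on the work surface. World frame = base frame: x ahead of the robot, y to its left, z up, the work surface at z = 0. Lengths are in m, angles in rad, forces in N, time in s.
With the tool pointing down it reaches from about 0.3 to 0.775 m from the base axis. Payload 14.6 kg.
Tool frame: the origin (TCP) lies between the finger pads; the fingertips stand 8 mm ahead of it and the grasp point (between the pads) lies 11 mm behind it (ctrl.tip_reach is the distance from the TCP to the fingertips, in m); y points along the fingers, z is the direction in which the jaws open and shut, and the axes are right-handed (so a half turn about y gives the same grasp; the last joint's range is limited). The gripper opens to 94 mm and grips with 3 to 60 N. Pads are 16 mm wide; open, the fingers measure 119 mm over their backs; the gripper's body (75 mm by 177 mm) begins 78 mm behind the grasp point.
Start: joints at [-1.292, 0.3, 1.521, -0, 1.321, -0.067], TCP at [0.186, -0.517, 0.213] pointing down, gripper open.
Joint ranges: [-3.03, 3.03], [-0.79, 2.21], [0.23, 2.52], [-1.04, 4.18], [0, 3.07], [-2.55, 2.55]. Speed limits (rad/s): [2.22, 2.22, 2.57, 3.14, 3.14, 3.14].

## Interface

Orientations are given as [roll, pitch, yaw] about the fixed x, y, z axes, in that order (R = Rz(yaw) Ry(pitch) Rx(roll)).
In Python, from station import ctrl gives the robot as it stands.
- The arm moves only by the tool play_rows, never from a script. Its arguments are lists of equal length, an entry for each row: "twist": the turn, a rotation vector about the world's x, y, z as a fraction of full scale, a list of three; "travel": the shift along the world's x, y, z as a fraction of full scale, a list of three; "grip": the gripper's target within -1 to 1 (shut at 1, half-way at 0, fully open at -1). A call has 1 to 12 rows; each row shifts and turns the commanded pose from where the row before left it; what a row does not reach is not made up. Full scale, the value 1, is 5 cm for a shift and 90 degrees for a turn. A row lasts 1/10 s, in which the tool goes at most 50 mm and 8.59 degrees, less where a joint would pass 70% of its speed; a pose out of reach is approached as far as the arm can. A call with a number of a shift or a turn outside -1 to 1 is refused whole. A call with a gripper value outside its range is refused whole. The fingers move at their own pace and stop on an object; "force" is the grip in N (left out, the last holds). Time passes only in rows, so rows that do not move let the fingers close. It gives the time, the measured TCP pose, the force and the opening at its end, in the units of the state.
- ctrl.get_obs(): the state, without advancing time (a new reading comes with each control period).
- ctrl.camera(name): name is "scene" or "top" or "wrist"; returns a dict with "img" (480x640x3 uint8, red, green, blue), "vfov" (degrees; the focal length in pixels is half the picture's height over the tangent of half this angle, whatever the lens; pixels are square), "cx", "cy" (the principal point, pixels), "rvec" (rotation vector, rad) and "tvec" (3), from world to camera coordinates, as OpenCV has them. Camera axes: x right, y down, z forward; pixel columns grow to the right and rows downward; lengths in m; the calibration is good to about 2 mm. A picture is of the moment at which its call begins. There is no depth.
- ctrl.hand_in(): hands the job in, once; it reports no verdict.
Trained networks look in a picture, given as the dict that the camera call returned (one of the last four; its "shot" number tells which), for a name from the list of things; names that differ only in an ending like _2 or _b are one class to them, and where a whole thing is asked for, a point or a joint stands for the part that bears it (a point fixed in the world has none). Each returns a list of dicts, best first, with "confidence" (0 to 1); they miss things now and then, are a little off and sometimes report something else, mostly with a low value. They report only what shows in the picture. A call takes as long as a camera call. They do not tell look-alikes from the thing itself.
- ctrl.boxes_of(name, picture): "point" ([column, row] in pixels, amid what is visible of it).
- ctrl.trace(name, picture): "pixels" (480x640 bool, what is visible of it) and "point" ([column, row] in pixels, amid what is visible of it).
The state is a dict: "time_s": time; "qpos": joint angles; "joint_vel": joint speeds; "tau": joint torques, N m; "ee_pos": TCP position; "eef_rot": TCP orientation; "force": force on the tool from outside, world axes, zero at the start; "moment": the same for the moment, N m; "grip_width": finger opening in m.
Only numpy, scipy, OpenCV 4.12 (cv2) and the standard library are available. Lean on these libraries where they do the work, as an engineer would, in place of code of your own. Each camera call takes 0.05 s, during which the arm holds its last target.

## Working session

There is one attempt and no reset: what is moved stays moved. The work goes in short steps, Python scripts to look and compute and a tool call to move; the robot and the scene stay as the last step left them, time stands still between calls to the robot, and variables do not carry over. Pictures are saved under pics/ and viewed, and the job is handed in when it is done.

Besides the shell and the picture viewer there is one more tool, called after ">>>" as name(argument=value, ...) on one line, values as JSON. play_rows: Moves the arm, as the interface text tells. Its arguments: {"type":"object","properties":{"twist":{"type":"array"},"travel":{"type":"array"},"grip":{"type":"array"},"force":{"type":"number"}},"required":["twist","travel","grip"]}

```bash
ls; mkdir -p pics
cat > h.py <<'E'
import numpy as np, cv2
from station import ctrl
def save(p,n): cv2.imwrite(f'pics/{n}.png',p['img'][:,:,::-1])
def K(p):
    f=240/np.tan(np.radians(p['vfov'])/2); return np.array([[f,0,p['cx']],[0,f,p['cy']],[0,0,1.]])
def ray(p,uv,z):
    R=cv2.Rodrigues(np.array(p['rvec'],float))[0]; t=np.array(p['tvec'],float).ravel()
    c=-R.T@t; d=R.T@np.linalg.inv(K(p))@np.array([uv[0],uv[1],1.])
    return c+d*(z-c[2])/d[2]
def proj(p,X):
    return cv2.projectPoints(np.array(X,float).reshape(-1,1,3),np.array(p['rvec'],float),np.array(p['tvec'],float),K(p),None)[0].reshape(-1,2)
E
python3 - <<'E'
from h import *
o=ctrl.get_obs(); print(o, ctrl.tip_reach)
for n in ['top','scene','wrist']:
    p=ctrl.camera(n); save(p,n+'0'); print(n,p['vfov'],p['cx'],p['cy'],p['rvec'],p['tvec'])
    for k in ['shoe','dock','fuse_holder','headpiece']:
        for b in ctrl.boxes_of(k,p):
            print(k,np.round(b['point']),round(b['confidence'],2),np.round(ray(p,b['point'],0.01),3))
E
```

```text
pics
{'time_s': 0.0, 'qpos': array([-1.29159318e+00,  3.00461434e-01,  1.52156495e+00, -1.72721136e-05,
        1.32068971e+00, -6.66448043e-02]), 'joint_vel': array([-0.00083241, -0.00064736, -0.00049675, -0.00068951,  0.00086673,
        0.00216845]), 'tau': array([ 3.95545110e-03, -5.31799042e+01, -3.52732301e+01,  7.10448856e-02,
        2.44151638e-02, -7.27156839e-05]), 'ee_pos': array([ 0.18634931, -0.51720861,  0.21289845]), 'eef_rot': array([-1.57191838e+00,  5.81227499e-05, -2.79574045e+00]), 'force': array([-0.20384359,  1.00216464,  0.96079874]), 'moment': array([-0.02018273, -0.04406571,  0.03112109]), 'grip_width': 0.09376172659707639} 0.008
top 50.324737150968886 319.4637283795354 241.94927493998114 [ 2.16604225 -2.12320237  0.15774813] [-0.02196528  0.61880269  1.0254181 ]
shoe [147. 243.] 0.7 [0.615 0.364 0.01 ]
shoe [217. 273.] 0.66 [0.553 0.208 0.01 ]
dock [495. 266.] 0.95 [ 0.579 -0.389  0.01 ]
dock [371. 262.] 0.66 [ 0.583 -0.121  0.01 ]
dock [220. 275.] 0.48 [0.548 0.202 0.01 ]
fuse_holder [293. 330.] 0.71 [0.435 0.043 0.01 ]
headpiece [225. 176.] 0.78 [0.768 0.201 0.01 ]
headpiece [219. 276.] 0.48 [0.545 0.204 0.01 ]
scene 44.90623333858008 320.7650380198074 237.4960528628852 [ 2.10972826  0.72491738 -0.36353767] [-0.47476554 -0.16368545  1.59480692]
shoe [410. 194.] 0.61 [0.617 0.358 0.01 ]
shoe [358. 214.] 0.56 [0.565 0.197 0.01 ]
shoe [277. 290.] 0.5 [ 0.593 -0.137  0.01 ]
dock [281. 291.] 0.97 [ 0.602 -0.134  0.01 ]
dock [358. 215.] 0.67 [0.567 0.196 0.01 ]
dock [180. 365.] 0.62 [ 0.588 -0.397  0.01 ]
fuse_holder [277. 221.] 0.78 [0.428 0.051 0.01 ]
wrist 68.08913968417016 320.4235935780642 241.04057926272245 [-2.39020674  1.68021163  0.21873777] [-0.55002184 -0.02645303  0.39182722]
```

View pics/top0.png

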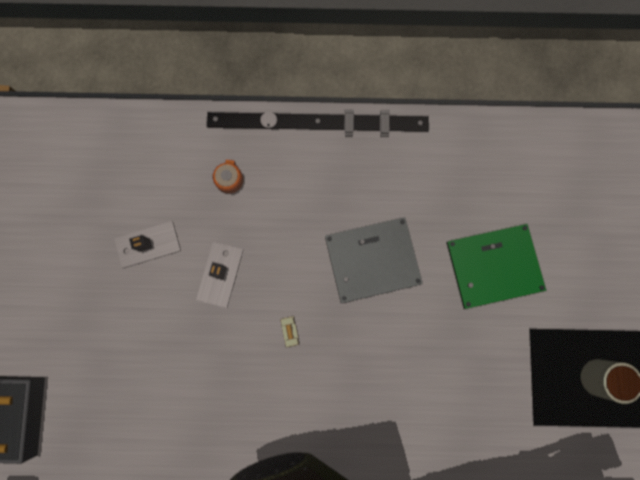

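View pics/scene0.png

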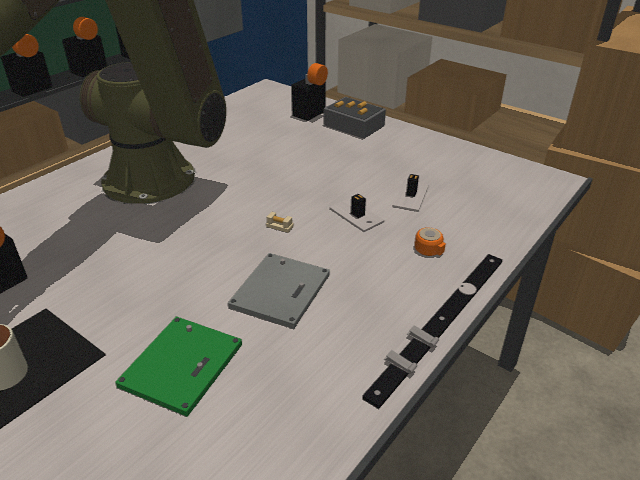

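View pics/wrist0.png

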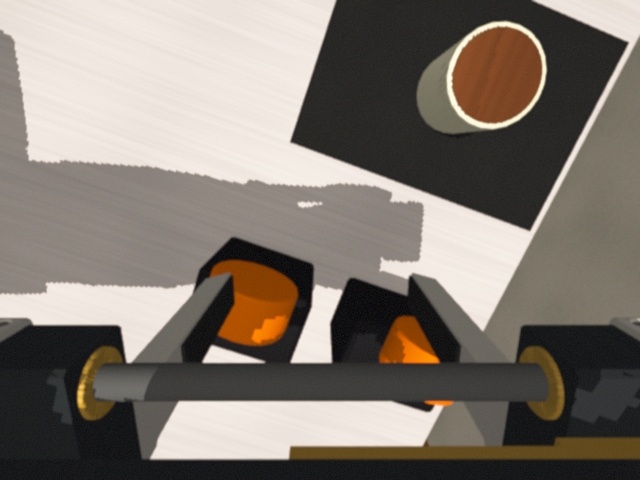

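The top view shows the near shoe at (219,273), hole up at (225,253), and the grey dock at (373,260), with its slot at (368,240) and post at (346,279). Next I'll fit both poses from the outlines.

```bash
cat >> h.py <<'E'
from scipy.optimize import least_squares
def pose_xy(x,y,a,P):
    P=np.array(P,float); c,s=np.cos(a),np.sin(a)
    return np.c_[x+c*P[:,0]-s*P[:,1], y+s*P[:,0]+c*P[:,1], P[:,2]]
def boxpts(x0,x1,y0,y1,z0,z1):
    return [(x,y,z) for x in(x0,x1) for y in(y0,y1) for z in(z0,z1)]
SHOE=[boxpts(-.07,.06,-.034,.034,0,.006),boxpts(-.015,.015,-.012,.012,.006,.056)]
DOCK=[boxpts(-.075,.075,-.09,.09,0,.016)]
def render(p,parts,x,y,a,z=0,S=4):
    m=np.zeros((480*S,640*S),np.uint8)
    for P in parts:
        W=pose_xy(x,y,a,P); W[:,2]+=z
        q=proj(p,W); h=cv2.convexHull(((q+.5)*S).astype(np.float32)).astype(np.int32)
        cv2.fillConvexPoly(m,h,255)
    return cv2.resize(m,(640,480),interpolation=cv2.INTER_AREA)/255.
def fit(views,parts,x0,z=0):
    # views: list (p,mask); maximise overlap
    from scipy.optimize import minimize
    G=[cv2.GaussianBlur(m.astype(float),(0,0),1.0) for p,m in views]
    def cost(v):
        return sum(((cv2.GaussianBlur(render(p,parts,v[0],v[1],v[2],z),(0,0),1.)-g)**2).sum() for (p,m),g in zip(views,G))
    best=None
    for step in (0.02,0.004):
        s=np.array([x0]*4,float); s[1,0]+=step;s[2,1]+=step;s[3,2]+=step*8
        r=minimize(cost,x0,method='Nelder-Mead',options=dict(initial_simplex=s,xatol=1e-5,fatol=.01,maxiter=200)); x0=r.x
    return r.x,r.fun
E
python3 - <<'E'
from h import *
V={}
for n in ['top','scene']:
    p=ctrl.camera(n)
    for k,w in [('shoe',(.55,.205)),('dock',(.583,-.125))]:
        for t in ctrl.trace(k,p):
            c=ray(p,t['point'],.01)[:2]; ok=np.hypot(*(c-w))<.06
            print(n,k,t['pixels'].sum(),round(t['confidence'],2),np.round(c,3),ok)
            if ok: 
                if (n,k) not in V: V[n,k]=(p,t['pixels'])
    np.savez(f'v_{n}.npz',img=p['img'])
for k,parts,x0 in [('shoe',SHOE,(.55,.205,-.2)),('dock',DOCK,(.583,-.125,.1))]:
    for names in (['top'],['scene'],['top','scene']):
        vs=[V[n,k] for n in names if (n,k) in V]
        if vs: print(k,names,fit(vs,parts,x0))
for n in ['top','scene']:
    for k,uv in []: pass
p=ctrl.camera('top'); im=p['img'][210:310,190:430]; cv2.imwrite('pics/topzoom.png',cv2.resize(im,None,fx=3.3,fy=3.3,interpolation=cv2.INTER_CUBIC)[:,:,::-1])
E
```

```text
top shoe 1936 0.95 [0.55  0.202] True
top shoe 1944 0.75 [0.62  0.369] False
top shoe 790 0.19 [0.766 0.2  ] False
top dock 6009 0.92 [ 0.583 -0.125] True
top dock 5894 0.9 [ 0.58  -0.392] False
scene shoe 1050 0.83 [0.562 0.201] True
scene shoe 767 0.8 [0.618 0.352] False
scene dock 6972 0.95 [ 0.586 -0.395] False
shoe ['top'] (array([ 0.55735802,  0.20377443, -0.24404796]), np.float64(5.553952210634282))
shoe ['scene'] (array([ 0.55960154,  0.20069857, -0.25357675]), np.float64(3.955203429508467))
shoe ['top', 'scene'] (array([ 0.55763779,  0.20328906, -0.2528322 ]), np.float64(21.17247011475796))
dock ['top'] (array([ 0.58892234, -0.12533497,  0.24787317]), np.float64(23.65204741906701))
dock ['top', 'scene'] (array([ 0.58892234, -0.12533497,  0.24787317]), np.float64(23.65204741906701))
```

View pics/topzoom.png

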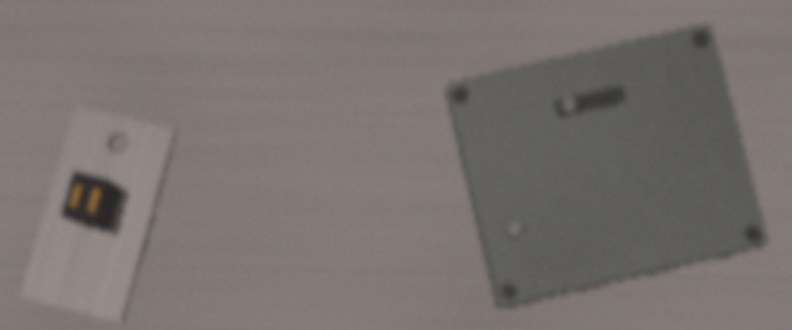

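The crop shows the hole, block, slot, pin and post: the pin is at (569,104) and the post at (514,228), both in zoomed pixels. Next I'll find where the wrist camera sits, so I can look closely at the dock and then the shoe.

Run:
```python
from h import *
o=ctrl.get_obs(); p=ctrl.camera('wrist')
R=cv2.Rodrigues(np.array(p['rvec']))[0]; c=-R.T@np.array(p['tvec'])
from scipy.spatial.transform import Rotation as Ro
T=Ro.from_euler('xyz',o['eef_rot']).as_matrix()
print('cam in tool',T.T@(c-o['ee_pos']),'fwd in tool',T.T@R[2], 'fwd world',R[2],'c',c)
p=ctrl.camera('top')
def z(u,v): return (190+u/3.3,210+v/3.3)
pin=ray(p,z(569,104),.02); post=ray(p,z(514,228),.026); print('pin',pin,'post',post)
x,y,a=0.5889,-0.1253,.2479
for q in (pin,post):
    d=q[:2]-[x,y]; print(np.cos(a)*d[0]+np.sin(a)*d[1],-np.sin(a)*d[0]+np.cos(a)*d[1])
```

```text
cam in tool [-7.45857268e-02 -1.72128669e-01  3.55384112e-05] fwd in tool [ 2.56091203e-01  9.66652624e-01 -6.11572304e-06] fwd world [-0.24095965 -0.08683351 -0.96664284] c [ 0.25657888 -0.49219868  0.38559942]
pin [ 0.62571603 -0.10178083  0.02      ] post [ 0.54383587 -0.06668161  0.026     ]
0.04146142039325497 0.013766681029671678
-0.029303391723580062 0.06788374381956948
```

>>> play_rows(twist=[[0,0,-0.005],[0,0,-0.005],[0,0,-0.005],[0,0,-0.005],[0,0,-0.005],[0,0,-0.005],[0,0,-0.005],[0,0,-0.005],[0,0,-0.005],[0,0,-0.005],[0,0,-0.005],[0,0,-0.005]], travel=[[0.3,0.4,0],[0.6,0.6,0],[0.6,0.66,0],[0.6,0.66,0],[0.6,0.66,0],[0.6,0.66,0],[0.6,0.66,0],[0.6,0.66,0],[0.6,0.66,0],[0.6,0.66,0],[0.6,0.66,0],[0.4,0.5,0]], grip=[-1,-1,-1,-1,-1,-1,-1,-1,-1,-1,-1,-1])

```text
time_s: 2.4
ee_pos: [0.5228, -0.1433, 0.2134]
eef_rot: [-1.571, 0.0, -2.889]
force: [-0.2, -1.5, -0.1]
grip_width: 0.094
```

>>> play_rows(twist=[[0,0,0],[0,0,0]], travel=[[0,0,0],[0,0,0]], grip=[-1,-1])

```text
time_s: 2.6
ee_pos: [0.5214, -0.1452, 0.2132]
eef_rot: [-1.571, -0.0, -2.889]
force: [0.1, 0.4, -0.4]
grip_width: 0.0939
```

Run:
```python
from h import *
o=ctrl.get_obs(); print(o['time_s'],o['ee_pos'],o['eef_rot'],o['force'])
p=ctrl.camera('wrist'); save(p,'wrist1')
np.savez('w1.npz',**p)
for t in ctrl.trace('dock',p):
    print(t['point'],t['confidence'],t['pixels'].sum(),ray(p,t['point'],.016))
    np.save('w1mask.npy',t['pixels']); break
```

```text
2.6 [ 0.52139056 -0.14517493  0.21322948] [-1.57091846e+00 -4.65805991e-04 -2.88869227e+00] [ 0.11117839  0.42667331 -0.36393953]
[550.1, 218.4] 0.88 23317 [ 0.5834395  -0.38011116  0.016     ]
```

View pics/wrist1.png

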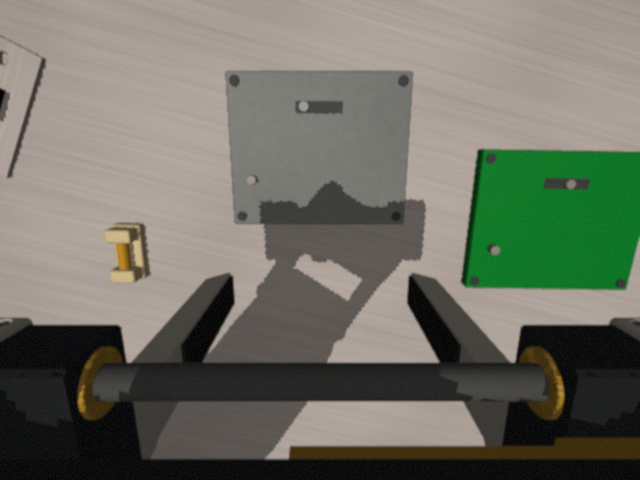

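The wrist view shows the grey dock's deck corners near (226,71), (412,71), (404,223) and (235,223). The pin is at (303,106) near the +y end of the slot (296–343) and the post is at (251,181).

Run:
```python
from h import *
p=dict(np.load('w1.npz')); im=p['img']
cv2.imwrite('pics/w1z.png',cv2.resize(im[60:235,215:425],None,fx=3.4,fy=3.4,interpolation=cv2.INTER_CUBIC)[:,:,::-1])
pc=[(226,71),(412,71),(404,223),(235,223)]
# fit: deck top z=.016 corners, plus post & pin
obj=[(.075,.09,.016),(.075,-.09,.016),(-.075,-.09,.016),(-.075,.09,.016)]
f=lambda v:(proj(p,pose_xy(*v,obj))-pc).ravel()
r=least_squares(f,(.589,-.125,.248)); print(r.x,r.fun.round(1))
for n,uv,z in [('pin',(303.5,106),.023),('post',(251.5,180.5),.026),('slotL',(296,107),.016),('slotR',(343,107),.016)]:
    q=ray(p,uv,z); d=q[:2]-r.x[:2]; a=r.x[2]
    print(n,q,np.cos(a)*d[0]+np.sin(a)*d[1],-np.sin(a)*d[0]+np.cos(a)*d[1])
```

```text
[ 0.5891005  -0.12649514  0.25347836] [-1.2 -0.7  1.4 -0.9  0.1  1.  -0.3  1.2]
pin [ 0.6261866  -0.10139831  0.023     ] 0.04219464931378153 0.014994697263738062
post [ 0.54480821 -0.0678716   0.026     ] -0.02817579355229323 0.0678575729508163
slotL [ 0.62408993 -0.09403     0.016     ] 0.04201273850116903 0.022653350928832024
slotR [ 0.63557118 -0.13853155  0.016     ] 0.041967349404011194 -0.023305377757944196
```

View pics/w1z.png

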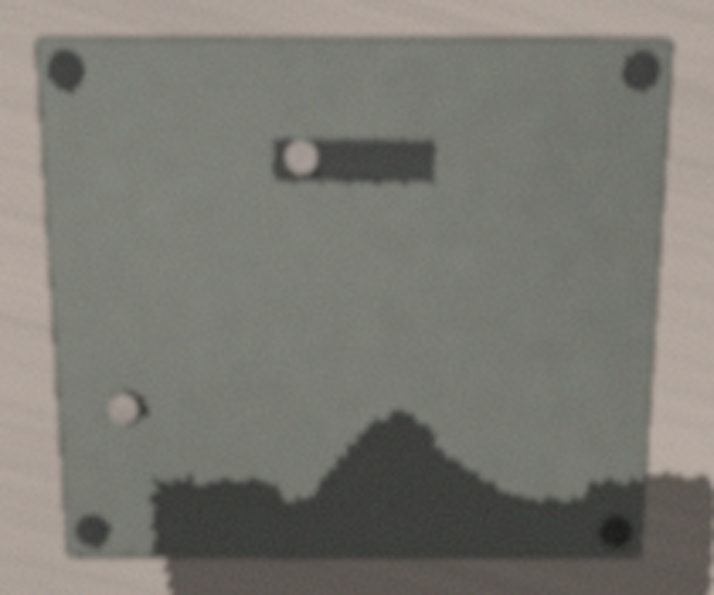

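>>> play_rows(twist=[[0,0,-0.026],[0,0,-0.026],[0,0,-0.026],[0,0,-0.026],[0,0,-0.026],[0,0,-0.026],[0,0,-0.026],[0,0,-0.026],[0,0,-0.026],[0,0,-0.026],[0,0,-0.026],[0,0,-0.026]], travel=[[0.05,0.4,0],[0.05,0.6,0],[0.05,0.6,0],[0.05,0.6,0],[0.05,0.6,0],[0.05,0.6,0],[0.05,0.6,0],[0.05,0.6,0],[0,0.6,0],[0,0.6,0],[0,0.6,0],[0,0.5,0]], grip=[-1,-1,-1,-1,-1,-1,-1,-1,-1,-1,-1,-1])

```text
time_s: 3.9
ee_pos: [0.5414, 0.1997, 0.2137]
eef_rot: [-1.571, 0.0, 2.9]
force: [0.9, -0.4, 0.0]
grip_width: 0.0937
```

>>> play_rows(twist=[[0,0,-0.01],[0,0,0]], travel=[[0,0,-0.5],[0,0,0]], grip=[-1,-1])

```text
time_s: 4.1
ee_pos: [0.5404, 0.1986, 0.1859]
eef_rot: [-1.568, -0.004, 2.887]
force: [0.4, -0.1, -0.6]
grip_width: 0.0941
```

Run:
```python
from h import *
o=ctrl.get_obs(); print(o['time_s'],o['ee_pos'],o['eef_rot'],o['force'])
p=ctrl.camera('wrist'); save(p,'wrist2')
np.savez('w2.npz',**p)
vs=[]
for t in ctrl.trace('shoe',p):
    c=ray(p,t['point'],.01); print(t['point'],t['confidence'],t['pixels'].sum(),c)
    if np.hypot(c[0]-.557,c[1]-.203)<.05 and not vs: vs=[(p,t['pixels'])]
if vs: print(fit(vs,SHOE,(.5575,.2035,-.25)))
cv2.imwrite('pics/w2m.png',vs[0][1]*255)
```

```text
4.1 [0.54039092 0.1986137  0.18593442] [-1.56841352 -0.0037286   2.8866602 ] [ 0.35300062 -0.06680532 -0.63263629]
[140.0, 193.4] 0.8 9382 [0.61386334 0.36138549 0.01      ]
[310.4, 210.2] 0.77 8522 [0.5556864  0.20456447 0.01      ]
(array([ 0.55554447,  0.20339218, -0.23513795]), np.float64(127.9157083754051))[ WARN:0@5.769] global loadsave.cpp:1063 imwrite_ Unsupported depth image for selected encoder is fallbacked to CV_8U.
```

View pics/wrist2.png

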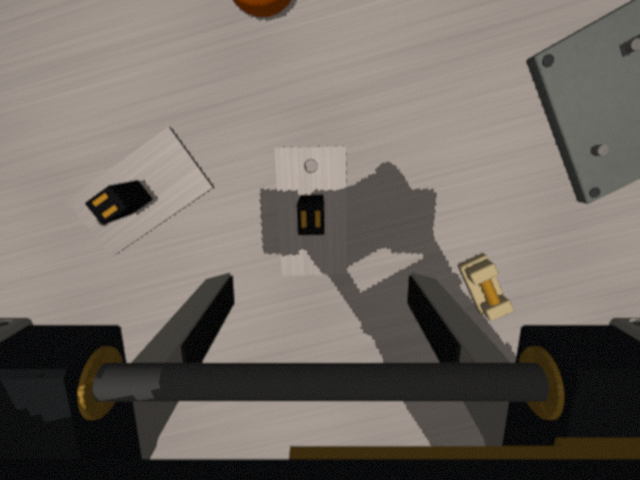

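The wrist view shows the shoe between the fingers: plate front edge (274–346,147), hole (311,166), block near (311,214). I'll zoom in to pick points.

Run:
```python
from h import *
p=dict(np.load('w2.npz')); im=p['img']
c=cv2.convertScaleAbs(im[140:285,255:365],alpha=1.4)
cv2.imwrite('pics/w2z.png',cv2.resize(c,None,fx=4,fy=4,interpolation=cv2.INTER_CUBIC)[:,:,::-1])
```

```text
(no output)
```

View pics/w2z.png

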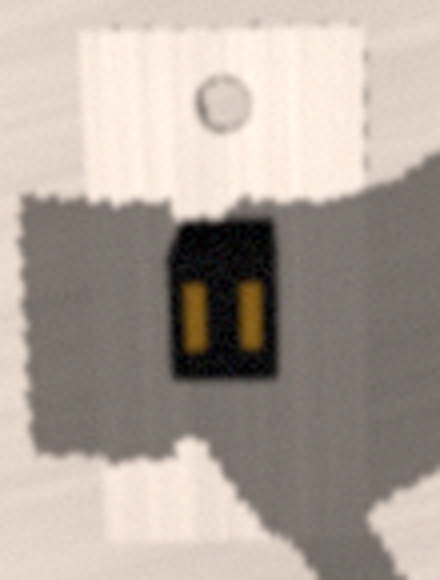

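Run:
```python
from h import *
p=dict(np.load('w2.npz'))
pc=np.array([(80,30),(365,27),(104,543),(222,103),(173,378),(277,377)])/4+[255,140]-.4
obj=[(.06,.034,.006),(.06,-.034,.006),(-.07,.034,.006),(.042,0,.006),(-.015,.012,.056),(-.015,-.012,.056)]
f=lambda v:(proj(p,pose_xy(*v,obj))-pc).ravel()
r=least_squares(f,(.5575,.2035,-.25)); print(r.x,r.fun.round(1)); r=least_squares(f,(.5575,.2035,-.25),loss='soft_l1'); print(r.x)
e=ctrl.get_obs()['ee_pos']; print((r.x[:2]-e[:2])/.05)
```

```text
[ 0.55670011  0.20320998 -0.23856802] [-0.  -0.3 -0.2 -0.8  0.2 -0.8  0.4 -0.  -0.9  1.   0.5  0.8]
[ 0.55667227  0.20324464 -0.23879   ]
[0.30240276 0.09577902]
```

>>> play_rows(twist=[[0,0,0.004],[0,0,0.004],[0,0,0],[0,0,0],[0,0,0],[0,0,0],[0,0,0],[0,0,0],[0,0,0]], travel=[[0.15,0.05,0],[0.15,0.05,0],[0,0,-0.5],[0,0,-0.6],[0,0,-0.6],[0,0,-0.6],[0,0,-0.5],[0,0,-0.3],[0,0,0]], grip=[-1,-1,-1,-1,-1,-1,-1,-1,-1])

```text
time_s: 5.1
ee_pos: [0.5561, 0.2042, 0.032]
eef_rot: [-1.569, -0.002, 2.9]
force: [-0.6, 0.2, 0.2]
grip_width: 0.0938
```

Run:
```python
from h import *
o=ctrl.get_obs(); print(o['time_s'],o['ee_pos'],o['eef_rot'],o['force'])
p=ctrl.camera('wrist'); save(p,'wrist3')
```

```text
5.1 [0.5561197  0.20424549 0.03196544] [-1.56949419e+00 -2.24248135e-03  2.89984227e+00] [-0.58945644  0.17410691  0.17139918]
```

View pics/wrist3.png

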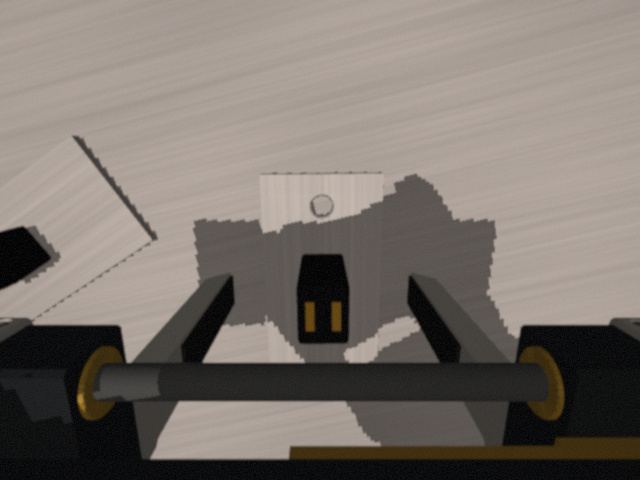

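The block is centred between the fingers at (323,300), and the front edge is square to the jaws. Next I lower by 8 mm and grip.

>>> play_rows(twist=[[0,0,0],[0,0,0],[0,0,0],[0,0,0],[0,0,0],[0,0,0],[0,0,0],[0,0,0]], travel=[[0,0,-0.16],[0,0,0],[0,0,0],[0,0,0],[0,0,0],[0,0,0],[0,0,0],[0,0,0]], grip=[-1,1,1,1,1,1,1,1], force=25)

```text
time_s: 5.95
ee_pos: [0.5564, 0.2046, 0.0255]
eef_rot: [-1.571, 0.0, 2.9]
force: [-0.8, -0.6, 0.2]
grip_width: 0.0414
```

Run:
```python
from h import *
o=ctrl.get_obs(); print(o['time_s'],o['ee_pos'],o['eef_rot'],o['force'],o['grip_width'])
p=ctrl.camera('wrist'); save(p,'wrist4');np.savez('w4.npz',**p)
```

```text
5.95 [0.5564438  0.20458319 0.02550627] [-1.57086173e+00  7.62823716e-05  2.89993291e+00] [-0.83757494 -0.61208125  0.1801243 ] 0.04141571515642294
```

View pics/wrist4.png

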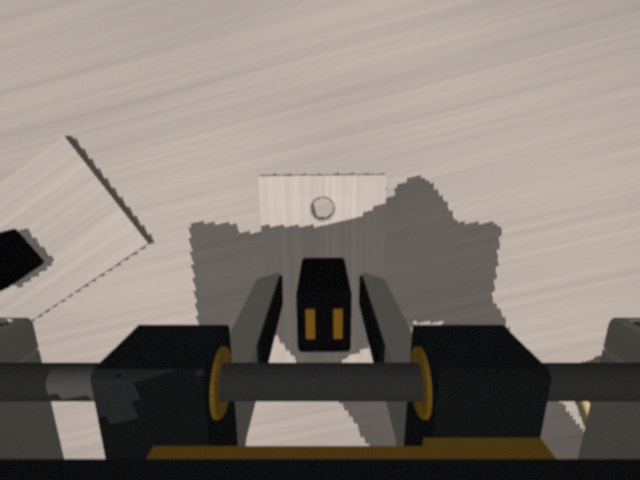

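Still closing (41 mm).

>>> play_rows(twist=[[0,0,0],[0,0,0],[0,0,0],[0,0,0],[0,0,0]], travel=[[0,0,0],[0,0,0],[0,0,0],[0,0,0],[0,0,0]], grip=[1,1,1,1,1], force=25)

```text
time_s: 6.5
ee_pos: [0.5564, 0.2045, 0.0255]
eef_rot: [-1.571, -0.0, 2.9]
force: [-0.3, -0.8, 0.9]
grip_width: 0.0238
```

>>> play_rows(twist=[[0,0,0],[0,0,0],[0,0,0],[0,0,0]], travel=[[0,0,0.2],[0,0,0.5],[0,0,0.4],[0,0,0]], grip=[1,1,1,1])

```text
time_s: 6.9
ee_pos: [0.5577, 0.205, 0.0836]
eef_rot: [-1.573, 0.004, 2.9]
force: [1.5, 0.4, -1.7]
grip_width: 0.0238
```

Run:
```python
from h import *
o=ctrl.get_obs(); print(o['time_s'],o['ee_pos'],o['eef_rot'],o['force'],o['grip_width'],o['moment'])
p=ctrl.camera('wrist'); save(p,'wrist5');np.savez('w5.npz',**p)
cv2.imwrite('pics/w5z.png',cv2.resize(cv2.convertScaleAbs(p['img'][160:370,230:410],alpha=1.3),None,fx=3,fy=3,interpolation=cv2.INTER_CUBIC)[:,:,::-1])
```

```text
6.9 [0.55774309 0.2050416  0.08359838] [-1.57333289  0.00425143  2.90000583] [ 1.52347454  0.35285389 -1.70548753] 0.023754304759700143 [ 0.05224864 -0.03110405 -0.03448418]
```

View pics/w5z.png

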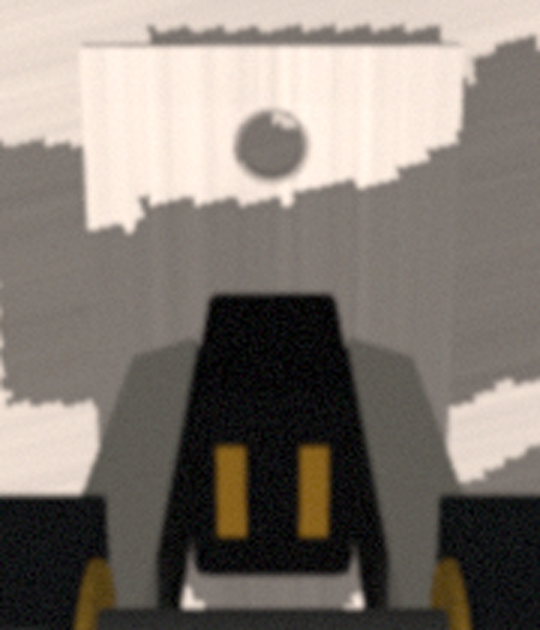

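Run:
```python
from h import *
p=dict(np.load('w5.npz')); o=ctrl.get_obs()
zo=o['ee_pos'][2]-.0255
pc=np.array([(80,45),(462,45),(271,145)])/3+[230,160]-.4
obj=np.array([(.06,.034,.006),(.06,-.034,.006),(.042,0,.006)])
def f(v):
    W=pose_xy(v[0],v[1],v[2],obj); W[:,2]+=zo
    return (proj(p,W)-pc).ravel()
r=least_squares(f,(.5575,.205,-.24)); x,y,a=r.x; print(r.x,r.fun.round(1))
e=o['ee_pos']; yw=o['eef_rot'][2]
d=np.array([x,y])-e[:2]; print('block-TCP in shoe axes',np.cos(a)*d[0]+np.sin(a)*d[1],-np.sin(a)*d[0]+np.cos(a)*d[1],'yaw diff',(a-(yw-np.pi))%(2*np.pi))
print(ray(p,pc[2],zo+.006))
```

```text
[ 0.55808196  0.20538918 -0.24181587] [ 0.5  0.  -0.4  0.  -0.  -0.1]
block-TCP in shoe axes 0.0009124811635964009 0.0008699555442018461 yaw diff 6.283056098755948
[0.59879431 0.19534414 0.06217012]
```

>>> play_rows(twist=[[0,0,0.026],[0,0,0.026],[0,0,0.026],[0,0,0.026],[0,0,0.026],[0,0,0.026],[0,0,0.026],[0,0,0.026],[0,0,0.026],[0,0,0.026],[0,0,0.026],[0,0,0.026]], travel=[[0.05,-0.3,0],[0.05,-0.5,0],[0.05,-0.6,0],[0.05,-0.6,0],[0.05,-0.6,0],[0.05,-0.6,0],[0.05,-0.6,0],[0.05,-0.6,0],[0.05,-0.6,0],[0.05,-0.6,0],[0.05,-0.5,0],[0.05,-0.4,0]], grip=[1,1,1,1,1,1,1,1,1,1,1,1])

```text
time_s: 8.15
ee_pos: [0.5858, -0.1218, 0.079]
eef_rot: [-1.572, -0.002, -2.892]
force: [0.6, 0.0, -2.2]
grip_width: 0.0239
```

>>> play_rows(twist=[[0,0,0],[0,0,0],[0,0,0]], travel=[[0,0,0],[0,0,0],[0,0,0]], grip=[1,1,1])

```text
time_s: 8.45
ee_pos: [0.5861, -0.1195, 0.0798]
eef_rot: [-1.571, -0.001, -2.893]
force: [0.4, -0.5, -1.2]
grip_width: 0.0237
```

Run:
```python
from h import *
o=ctrl.get_obs(); print(o['time_s'],o['ee_pos'],o['eef_rot'],o['force'],o['grip_width'],o['moment'])
p=ctrl.camera('wrist'); save(p,'wrist6');np.savez('w6.npz',**p)
p=ctrl.camera('top'); save(p,'top6')
cv2.imwrite('pics/top6z.png',cv2.resize(p['img'][190:320,300:440],None,fx=4,fy=4,interpolation=cv2.INTER_CUBIC)[:,:,::-1])
```

```text
8.45 [ 0.58611533 -0.11947263  0.0798337 ] [-1.57143573e+00 -8.29328204e-04 -2.89311575e+00] [ 0.41134003 -0.46574809 -1.16744819] 0.023672920901188662 [ 0.00131412 -0.03788691  0.03989654]
```

View pics/wrist6.png

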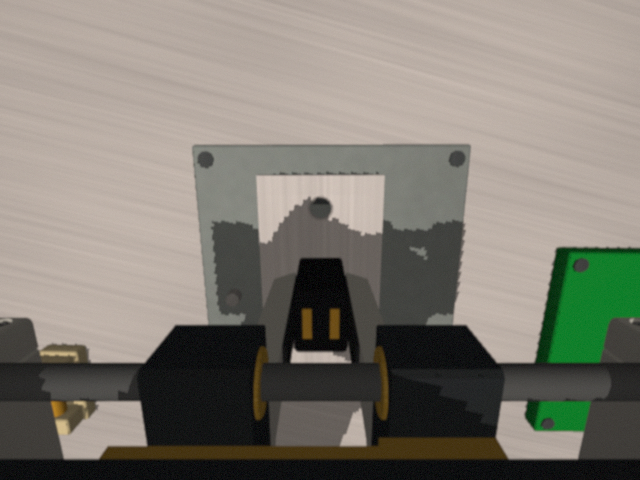

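View pics/top6z.png

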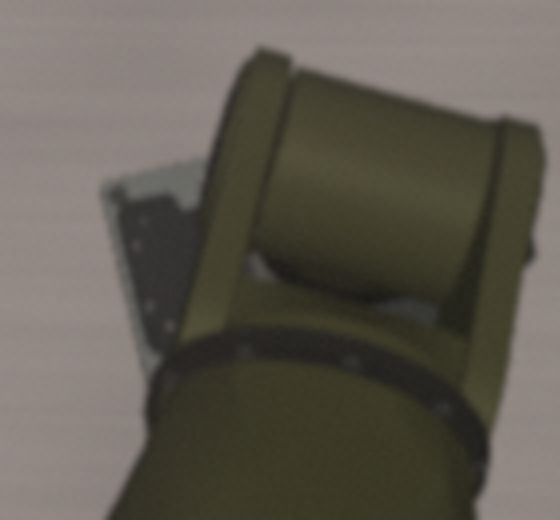

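The wrist view shows the plate parallel to the dock's far edge: plate front edge (257–384,176), deck edge (193–470,145). I'll measure the hole relative to the slot line in this one picture.

Run:
```python
from h import *
p=dict(np.load('w6.npz')); im=p['img']
cv2.imwrite('pics/w6z.png',cv2.resize(cv2.convertScaleAbs(im[135:335,185:480],alpha=1.3),None,fx=2.7,fy=2.7,interpolation=cv2.INTER_CUBIC)[:,:,::-1])
g=cv2.cvtColor(im,cv2.COLOR_RGB2GRAY).astype(float)
# vertical edges: far edge rows at columns
for c in (240,320,420): print(c,'deck edge grad',140+np.argmax(abs(np.diff(g[140:152,c-8:c+8].mean(1))))+.5)
for c in (270,300,340,370): print(c,[round(v) for v in g[168:182,c-5:c+5].mean(1)])
for r in (150,155): 
    print(r,[round(v) for v in g[r-1:r+2,188:200].mean(0)],[round(v) for v in g[r-1:r+2,464:476].mean(0)])
for r in (185,): print([round(v) for v in g[r-2:r+2,250:264].mean(0)],[round(v) for v in g[r-2:r+2,378:392].mean(0)])
```

```text
240 deck edge grad 144.5
320 deck edge grad 144.5
420 deck edge grad 143.5
270 [132, 133, 133, 133, 132, 126, 127, 156, 186, 196, 197, 196, 196, 196]
300 [130, 132, 132, 129, 122, 109, 117, 153, 182, 193, 193, 192, 192, 192]
340 [132, 131, 130, 124, 112, 99, 114, 155, 185, 194, 194, 194, 194, 193]
370 [128, 129, 129, 126, 117, 106, 123, 160, 185, 192, 192, 191, 191, 191]
150 [180, 180, 178, 168, 142, 127, 129, 134, 135, 135, 134, 133] [122, 122, 123, 123, 119, 121, 141, 167, 177, 178, 178, 177]
155 [183, 183, 181, 175, 152, 132, 129, 134, 131, 123, 101, 82] [86, 106, 119, 122, 120, 129, 155, 173, 178, 179, 179, 179]
[134, 134, 133, 134, 134, 140, 160, 185, 194, 194, 192, 192, 190, 190] [189, 189, 190, 192, 190, 180, 154, 133, 127, 126, 126, 126, 127, 125]
```

View pics/w6z.png

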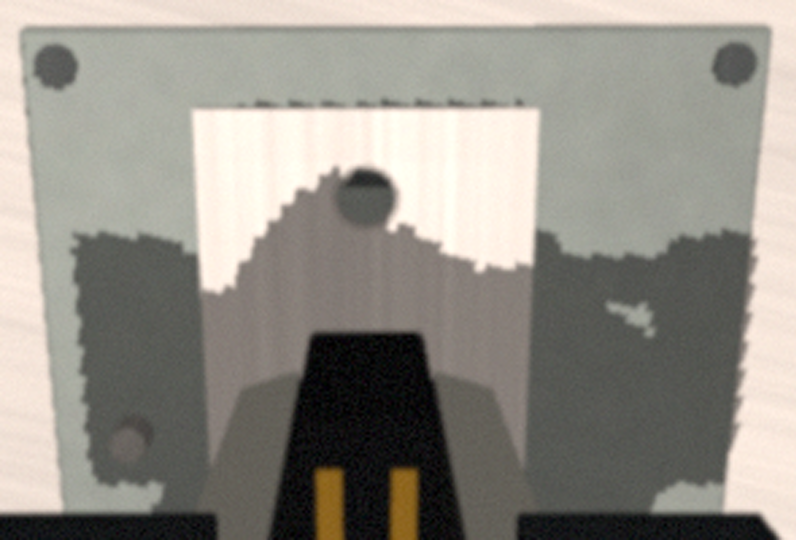

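```bash
cat > rel.py <<'E'
from h import *
def rel(p,zo,dk,post,sh,hole):
    dobj=[(.075,.09,.016),(.075,-.09,.016),(-.028,.068,.026)]
    r=least_squares(lambda v:(proj(p,pose_xy(*v,dobj))-np.array(dk+[post])).ravel(),(.589,-.126,.25)); print('dock',r.x,r.fun.round(1))
    sobj=np.array([(.06,.034,.006),(.06,-.034,.006),(.042,0,.006)])
    def f(v):
        W=pose_xy(*v,sobj);W[:,2]+=zo; return (proj(p,W)-np.array(sh+[hole])).ravel()
    s=least_squares(f,(.586,-.12,.25)); print('shoe',s.x,s.fun.round(1))
    h=pose_xy(*s.x,[(.042,0,0)])[0][:2]; d=h-r.x[:2]; a=r.x[2]
    print('hole in dock',np.cos(a)*d[0]+np.sin(a)*d[1],-np.sin(a)*d[0]+np.cos(a)*d[1],'hole world',h,'dyaw',s.x[2]-a)
E
python3 - <<'E'
from rel import *
p=dict(np.load('w6.npz'))
rel(p,.0798-.0255,[(191.3,144.9),(470.8,144.6)],(233.5,298),[(256.1,175.3),(384.2,175.1)],(365.5/2.7+185-.4,197/2.7+135-.4))
E
```

```text
dock [ 0.58902954 -0.12624258  0.24999506] [-0.1 -0.4  1.3 -0.6 -1.2  1.5]
shoe [ 0.58628417 -0.11932078  0.24909612] [ 0.1 -0.4 -0.2 -0.3  0.1  0.8]
hole in dock 0.04105241130520901 0.007348073612148707 hole world [ 0.62698787 -0.1089666 ] dyaw -0.00089893737464386
```

>>> play_rows(twist=[[0,0,0],[0,0,0],[0,0,0],[0,0,0],[0,0,0]], travel=[[0.016,0.004,-0.2],[0,0,-0.2],[0,0,-0.18],[0,0,0],[0,0,0]], grip=[1,1,1,1,1])

```text
time_s: 9.05
ee_pos: [0.5871, -0.1202, 0.0511]
eef_rot: [-1.571, -0.001, -2.893]
force: [0.3, -0.5, -1.7]
grip_width: 0.0239
```

>>> play_rows(twist=[[0,0,0],[0,0,0]], travel=[[0,0,-0.02],[0,0,0]], grip=[1,1])

```text
time_s: 9.25
ee_pos: [0.5874, -0.1203, 0.0507]
eef_rot: [-1.571, 0.0, -2.893]
force: [-0.1, 1.1, -1.8]
grip_width: 0.0242
```

>>> play_rows(twist=[[0,0,0],[0,0,0],[0,0,0]], travel=[[0,0,-0.02],[0,0,0],[0,0,0]], grip=[1,1,1])

```text
time_s: 9.55
ee_pos: [0.5872, -0.1202, 0.0495]
eef_rot: [-1.571, 0.0, -2.893]
force: [0.7, -0.7, -2.7]
grip_width: 0.0242
```

>>> play_rows(twist=[[0,0,0],[0,0,0]], travel=[[0,0,-0.014],[0,0,0]], grip=[1,1])

```text
time_s: 9.75
ee_pos: [0.5872, -0.1202, 0.0487]
eef_rot: [-1.571, -0.0, -2.893]
force: [-0.0, -0.7, -1.1]
grip_width: 0.0241
```

>>> play_rows(twist=[[0,0,0],[0,0,0]], travel=[[0,0,-0.012],[0,0,0]], grip=[1,1])

```text
time_s: 9.95
ee_pos: [0.5873, -0.1203, 0.0484]
eef_rot: [-1.571, 0.0, -2.893]
force: [-2.1, 0.9, 2.1]
grip_width: 0.0238
```

Contact with the pin tip at TCP z 0.0484, about 4 N. Now nudge towards dock +y.

>>> play_rows(twist=[[0,0,0],[0,0,0],[0,0,0],[0,0,0]], travel=[[-0.005,0.02,-0.006],[-0.005,0.02,0],[-0.005,0.02,0],[0,0,0]], grip=[1,1,1,1])

```text
time_s: 10.35
ee_pos: [0.5868, -0.1173, 0.0482]
eef_rot: [-1.57, 0.001, -2.893]
force: [0.6, -1.7, 4.8]
grip_width: 0.0238
```

>>> play_rows(twist=[[0,0,0],[0,0,0],[0,0,0]], travel=[[-0.005,0.02,0],[-0.005,0.02,0],[0,0,0]], grip=[1,1,1])

```text
time_s: 10.65
ee_pos: [0.5862, -0.1152, 0.0481]
eef_rot: [-1.571, 0.001, -2.893]
force: [0.8, -2.7, 6.1]
grip_width: 0.0241
```

>>> play_rows(twist=[[0,0,0],[0,0,0]], travel=[[-0.005,0.02,0],[0,0,0]], grip=[1,1])

```text
time_s: 10.85
ee_pos: [0.5858, -0.114, 0.0479]
eef_rot: [-1.571, 0.0, -2.893]
force: [1.1, -1.9, 5.0]
grip_width: 0.0234
```

>>> play_rows(twist=[[0,0,0],[0,0,0]], travel=[[-0.005,0.02,0],[0,0,0]], grip=[1,1])

```text
time_s: 11.05
ee_pos: [0.5847, -0.1127, 0.0471]
eef_rot: [-1.572, -0.002, -2.893]
force: [0.7, 1.0, -1.9]
grip_width: 0.0239
```

>>> play_rows(twist=[[0,0,0],[0,0,0]], travel=[[-0.004,0.016,0],[0,0,0]], grip=[1,1])

```text
time_s: 11.25
ee_pos: [0.5848, -0.1121, 0.0473]
eef_rot: [-1.572, -0.001, -2.893]
force: [0.8, -0.3, -1.6]
grip_width: 0.0234
```

>>> play_rows(twist=[[0,0,0],[0,0,0]], travel=[[-0.004,0.016,0],[0,0,0]], grip=[1,1])

```text
time_s: 11.45
ee_pos: [0.5849, -0.1115, 0.0477]
eef_rot: [-1.571, -0.0, -2.893]
force: [0.3, 0.7, -1.8]
grip_width: 0.0244
```

The down-force fell to bare weight at TCP y ≈ −0.1127, so the hole has met the pin. Lowering in small steps.

>>> play_rows(twist=[[0,0,0],[0,0,0]], travel=[[0,0,-0.02],[0,0,0]], grip=[1,1])

```text
time_s: 11.65
ee_pos: [0.585, -0.1116, 0.0467]
eef_rot: [-1.571, -0.0, -2.893]
force: [-0.2, -0.6, -1.5]
grip_width: 0.0238
```

>>> play_rows(twist=[[0,0,0],[0,0,0]], travel=[[0,0,-0.02],[0,0,0]], grip=[1,1])

```text
time_s: 11.85
ee_pos: [0.585, -0.1117, 0.0457]
eef_rot: [-1.571, -0.0, -2.893]
force: [1.0, 0.4, -1.3]
grip_width: 0.0237
```

>>> play_rows(twist=[[0,0,0],[0,0,0]], travel=[[0,0,-0.03],[0,0,0]], grip=[1,1])

```text
time_s: 12.05
ee_pos: [0.585, -0.1116, 0.0441]
eef_rot: [-1.571, -0.0, -2.893]
force: [-0.3, -0.5, -1.0]
grip_width: 0.0239
```

>>> play_rows(twist=[[0,0,0],[0,0,0]], travel=[[0,0,-0.03],[0,0,0]], grip=[1,1])

```text
time_s: 12.25
ee_pos: [0.585, -0.1116, 0.0426]
eef_rot: [-1.571, -0.0, -2.893]
force: [0.2, -0.2, -1.7]
grip_width: 0.0238
```

>>> play_rows(twist=[[0,0,0],[0,0,0]], travel=[[0,0,-0.016],[0,0,0]], grip=[1,1])

```text
time_s: 12.45
ee_pos: [0.585, -0.1116, 0.0419]
eef_rot: [-1.571, -0.0, -2.893]
force: [0.8, -0.5, -1.7]
grip_width: 0.0239
```

>>> play_rows(twist=[[0,0,0],[0,0,0]], travel=[[0,0,-0.012],[0,0,0]], grip=[1,1])

```text
time_s: 12.65
ee_pos: [0.5851, -0.1116, 0.0415]
eef_rot: [-1.571, 0.0, -2.893]
force: [-0.4, -1.0, -1.0]
grip_width: 0.0239
```

>>> play_rows(twist=[[0,0,0],[0,0,0]], travel=[[0,0,-0.01],[0,0,0]], grip=[1,1])

```text
time_s: 12.85
ee_pos: [0.5852, -0.1116, 0.0415]
eef_rot: [-1.571, 0.0, -2.893]
force: [-2.8, 0.4, 4.0]
grip_width: 0.0237
```

>>> play_rows(twist=[[0,0,0],[0,0,0]], travel=[[0,0,-0.008],[0,0,0]], grip=[1,1])

```text
time_s: 13.05
ee_pos: [0.5852, -0.1116, 0.0414]
eef_rot: [-1.571, 0.0, -2.893]
force: [-5.6, 0.9, 10.1]
grip_width: 0.0235
```

Run:
```python
from h import *
o=ctrl.get_obs(); print(o['time_s'],o['ee_pos'],o['eef_rot'],o['force'],o['grip_width'],o['moment'])
p=ctrl.camera('wrist'); save(p,'wrist7');np.savez('w7.npz',**p)
cv2.imwrite('pics/w7z.png',cv2.resize(cv2.convertScaleAbs(p['img'][135:335,185:480],alpha=1.3),None,fx=2.7,fy=2.7,interpolation=cv2.INTER_CUBIC)[:,:,::-1])
```

```text
13.05 [ 0.58516924 -0.11163894  0.04141991] [-1.57063434e+00  3.25451531e-04 -2.89317563e+00] [-5.59743872  0.88244369 10.1354504 ] 0.023542072220786258 [0.25107648 1.03783367 0.0150059 ]
```

View pics/w7z.png

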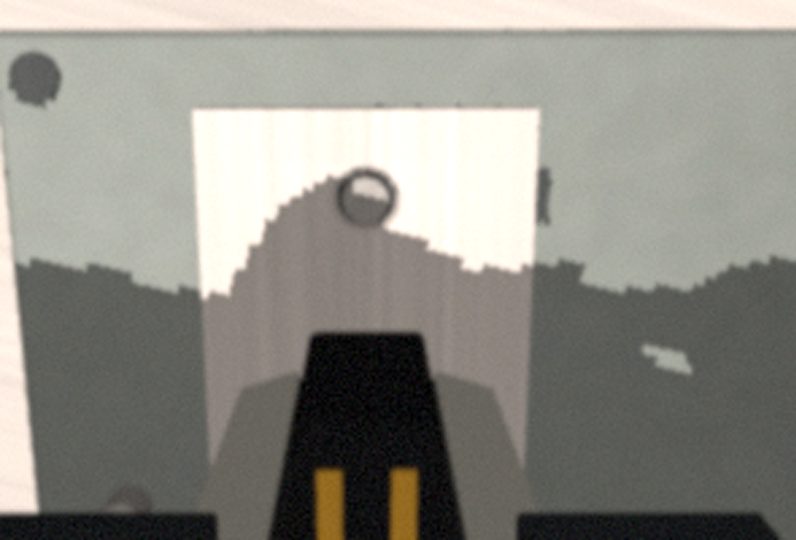

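The plate is flat: 11 N at z 0.0414, which matches deck height, and the pin shows in the hole at (365,197) zoomed. Next I ease the pressure and swing clockwise about the pin.

>>> play_rows(twist=[[0,0,0],[0,0,-0.0165],[0,0,-0.0165],[0,0,0]], travel=[[0,0,0.013],[-0.005,0.0215,0],[-0.005,0.022,0],[0,0,0]], grip=[1,1,1,1])

```text
time_s: 13.5
ee_pos: [0.5848, -0.1095, 0.0414]
eef_rot: [-1.57, 0.001, -2.947]
force: [-0.1, -1.1, 4.1]
grip_width: 0.0239
```

>>> play_rows(twist=[[0,0,-0.0165],[0,0,-0.0165],[0,0,0]], travel=[[-0.004,0.022,0],[-0.0035,0.022,0],[0,0,0]], grip=[1,1,1])

```text
time_s: 13.8
ee_pos: [0.5843, -0.1072, 0.0414]
eef_rot: [-1.571, 0.0, -2.999]
force: [-1.2, -3.0, 5.3]
grip_width: 0.0239
```

>>> play_rows(twist=[[0,0,-0.0165],[0,0,-0.008],[0,0,0]], travel=[[-0.003,0.022,0.003],[-0.0013,0.011,0],[0,0,0]], grip=[1,1,1])

```text
time_s: 14.1
ee_pos: [0.584, -0.1055, 0.0414]
eef_rot: [-1.571, 0.0, -3.036]
force: [-0.1, -1.4, 4.7]
grip_width: 0.0238
```

Run:
```python
from h import *
o=ctrl.get_obs(); print(o['time_s'],o['ee_pos'],o['eef_rot'],o['force'],o['grip_width'],o['moment'])
p=ctrl.camera('wrist'); save(p,'wrist8');np.savez('w8.npz',**p)
p=ctrl.camera('scene'); 
cv2.imwrite('pics/s8z.png',cv2.resize(p['img'][180:340,200:360],None,fx=3.7,fy=3.7,interpolation=cv2.INTER_CUBIC)[:,:,::-1])
```

```text
14.1 [ 0.58404277 -0.10547572  0.04142799] [-1.57081533e+00  2.00763863e-04 -3.03634682e+00] [-0.0612438  -1.40683239  4.74992121] 0.023784458358852345 [-0.29835914  0.12384814 -0.08042375]
```

View pics/wrist8.png

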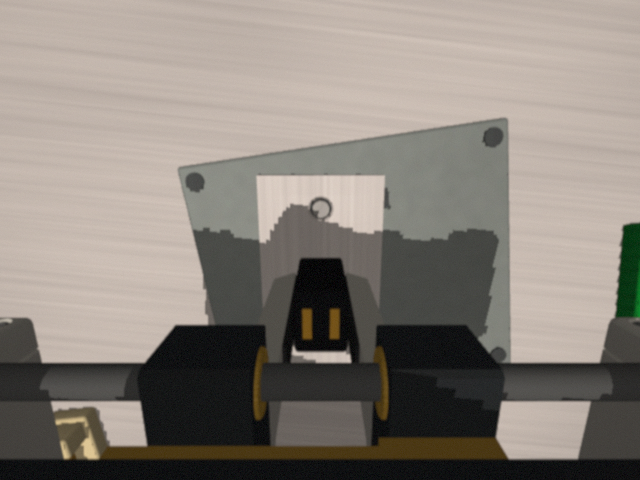

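View pics/s8z.png

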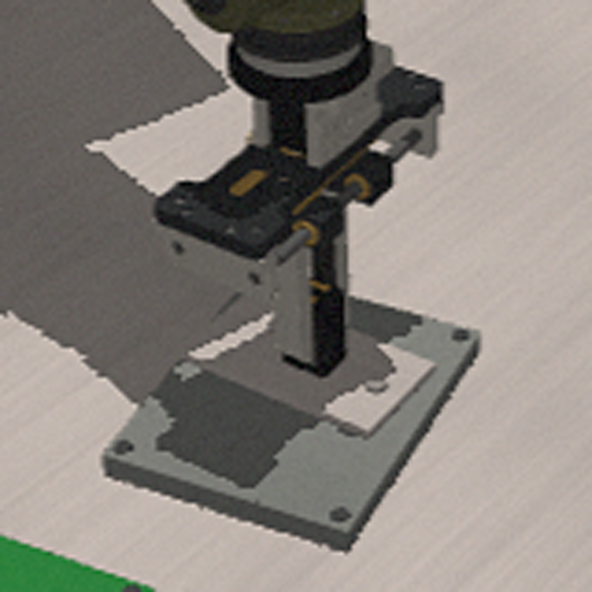

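The plate lies flat with the pin in the hole at (320,208). It has swung 8.2° and isn't touching the post yet. Carrying on in small steps.

>>> play_rows(twist=[[0,0,-0.01],[0,0,0]], travel=[[-0.0012,0.0135,0],[0,0,0]], grip=[1,1])

```text
time_s: 14.4
ee_pos: [0.584, -0.1049, 0.0414]
eef_rot: [-1.571, 0.0, -3.052]
force: [0.2, -2.2, 5.4]
grip_width: 0.0241
```

>>> play_rows(twist=[[0,0,-0.008],[0,0,0]], travel=[[-0.001,0.0107,0],[0,0,0]], grip=[1,1])

```text
time_s: 14.6
ee_pos: [0.5839, -0.1044, 0.0414]
eef_rot: [-1.571, 0.0, -3.064]
force: [-0.8, -2.6, 5.7]
grip_width: 0.0245
```

>>> play_rows(twist=[[0,0,-0.005],[0,0,0]], travel=[[-0.0005,0.0067,0],[0,0,0]], grip=[1,1])

```text
time_s: 14.8
ee_pos: [0.5839, -0.1041, 0.0414]
eef_rot: [-1.571, 0.0, -3.072]
force: [-0.7, -2.4, 4.8]
grip_width: 0.0239
```

>>> play_rows(twist=[[0,0,-0.005],[0,0,0]], travel=[[-0.0005,0.0067,0],[0,0,0]], grip=[1,1])

```text
time_s: 15.0
ee_pos: [0.5839, -0.1038, 0.0414]
eef_rot: [-1.571, 0.0, -3.08]
force: [-0.0, -2.6, 4.8]
grip_width: 0.0239
```

Run:
```python
from h import *
o=ctrl.get_obs(); print(o['time_s'],o['ee_pos'],o['eef_rot'],o['force'],o['grip_width'],o['moment'])
```

```text
15.0 [ 0.58386848 -0.10375894  0.04141918] [-1.57068313e+00  1.55740893e-04 -3.08007090e+00] [-0.0125383  -2.62983918  4.84979104] 0.023939845169953837 [-0.46631209  0.04549857  0.06800279]
```

>>> play_rows(twist=[[0,0,-0.005],[0,0,0]], travel=[[-0.0005,0.0067,0],[0,0,0]], grip=[1,1])

```text
time_s: 15.2
ee_pos: [0.5838, -0.1035, 0.0414]
eef_rot: [-1.57, 0.0, -3.088]
force: [0.2, -3.2, 5.5]
grip_width: 0.0239
```

Run:
```python
from h import *
o=ctrl.get_obs(); print(o['time_s'],o['ee_pos'],o['eef_rot'],o['force'],o['grip_width'],o['moment'])
```

```text
15.2 [ 0.58381799 -0.10354336  0.04141262] [-1.57043584e+00  1.19560139e-04 -3.08773204e+00] [ 0.16313165 -3.20216915  5.45698054] 0.023916890509415752 [-0.5760878   0.13152008  0.19949741]
```

>>> play_rows(twist=[[0,0,-0.005],[0,0,0]], travel=[[-0.0005,0.0067,0],[0,0,0]], grip=[1,1])

```text
time_s: 15.4
ee_pos: [0.5837, -0.1035, 0.0414]
eef_rot: [-1.57, -0.0, -3.095]
force: [-0.9, -5.4, 4.9]
grip_width: 0.0237
```

Run:
```python
from h import *
o=ctrl.get_obs(); print(o['time_s'],o['ee_pos'],o['eef_rot'],o['force'],o['grip_width'],o['moment'])
```

```text
15.4 [ 0.5837362  -0.10347636  0.04142371] [-1.56998433e+00 -5.57215676e-05 -3.09534810e+00] [-0.91457794 -5.4218721   4.92327112] 0.02374246844913377 [-0.95970315  0.19420266  0.38601787]
```

Contact with the post is clear: Mz climbs 0.07→0.20→0.39 N·m and y has stalled. I'll ease the load slightly, then look before opening.

>>> play_rows(twist=[[0,0,0.004],[0,0,0],[0,0,0]], travel=[[0,-0.004,0.004],[0,0,0],[0,0,0]], grip=[1,1,1])

```text
time_s: 15.7
ee_pos: [0.5837, -0.1035, 0.0414]
eef_rot: [-1.57, -0.0, -3.089]
force: [-0.2, -5.9, 2.7]
grip_width: 0.0236
```

Run:
```python
from h import *
o=ctrl.get_obs(); print(o['time_s'],o['ee_pos'],o['eef_rot'],o['force'],o['grip_width'],o['moment'])
p=ctrl.camera('scene'); 
cv2.imwrite('pics/s9z.png',cv2.resize(p['img'][250:340,210:340],None,fx=6,fy=6,interpolation=cv2.INTER_CUBIC)[:,:,::-1])
```

```text
15.7 [ 0.58368606 -0.10353942  0.04141829] [-1.57041979e+00 -1.82821828e-04 -3.08908763e+00] [-0.23946129 -5.93980252  2.66905496] 0.02359638431694788 [-1.02030424  0.06626121  0.19500082]
```

View pics/s9z.png

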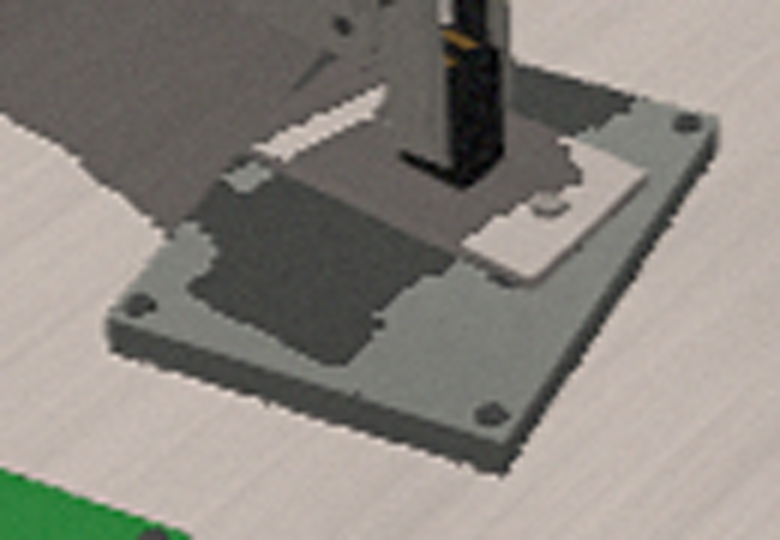

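>>> play_rows(twist=[[0,0,0],[0,0,0],[0,0,0],[0,0,0],[0,0,0],[0,0,0],[0,0,0],[0,0,0]], travel=[[0,0,0],[0,0,0],[0,0,0],[0,0,0],[0,0,0],[0,0,0],[0,0,0],[0,0,0]], grip=[0,0,0,0,0,0,0,0])

```text
time_s: 16.55
ee_pos: [0.5838, -0.1033, 0.0415]
eef_rot: [-1.571, -0.0, -3.089]
force: [-0.2, -0.1, 0.0]
grip_width: 0.0467
```

Run:
```python
from h import *
o=ctrl.get_obs(); print(o['time_s'],o['ee_pos'],o['eef_rot'],o['force'],o['grip_width'],o['moment'])
p=ctrl.camera('wrist'); save(p,'wrist10');np.savez('w10.npz',**p)
```

```text
16.55 [ 0.58376482 -0.10325099  0.04154826] [-1.57079023e+00 -5.33850819e-06 -3.08871095e+00] [-0.15644495 -0.12499975  0.02466544] 0.04670811815018769 [0.06204102 0.02546426 0.03300265]
```

View pics/wrist10.png

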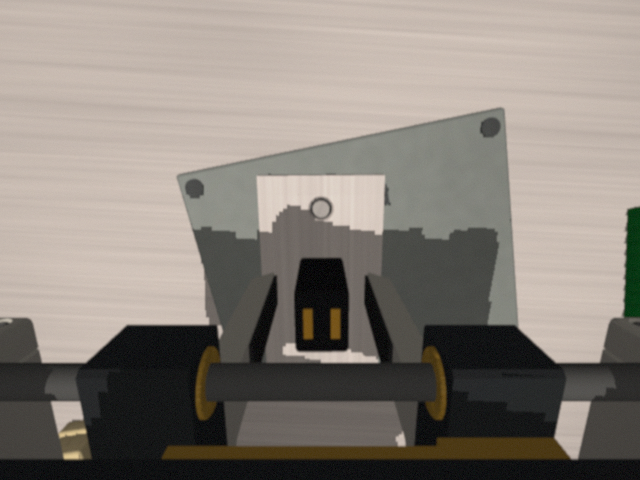

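The fingers are free and the shoe hasn't moved. I'll retreat straight up, then back off clear of the view to check contact with the post.

>>> play_rows(twist=[[0,0,0],[0,0,0],[0,0,0],[0,0,0],[0,0,0],[0,0,0],[0,0,0],[0,0,0],[0,0,0],[0,0,0]], travel=[[0,0,0.2],[0,0,0.5],[0,0,0.6],[0,0,0.6],[0,0,0.5],[-0.6,0,0.3],[-0.6,0,0],[-0.6,0,0],[-0.4,0,0],[0,0,0]], grip=[0,0,0,0,0,0,0,0,0,0])

```text
time_s: 17.6
ee_pos: [0.4725, -0.1033, 0.1776]
eef_rot: [-1.57, 0.001, -3.089]
force: [0.1, 0.3, -0.4]
grip_width: 0.047
```

Run:
```python
from h import *
o=ctrl.get_obs(); print(o['time_s'],o['ee_pos'],o['eef_rot'],o['force'],o['grip_width'])
p=ctrl.camera('wrist'); save(p,'wrist11');np.savez('w11.npz',**p)
```

```text
17.6 [ 0.47245616 -0.1032916   0.17764192] [-1.57041422e+00  9.17001285e-04 -3.08925878e+00] [ 0.10559051  0.31062184 -0.40774094] 0.046962703369815825
```

View pics/wrist11.png

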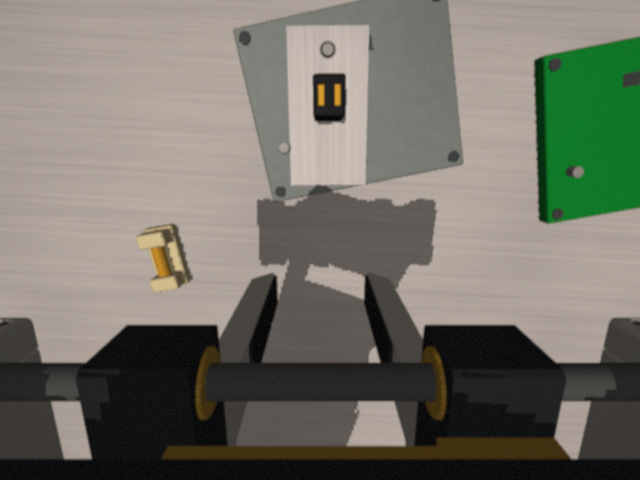

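Run:
```python
from h import *
p=dict(np.load('w11.npz')); im=p['img']
cv2.imwrite('pics/w11z.png',cv2.resize(im[130:165,265:315],None,fx=14,fy=14,interpolation=cv2.INTER_CUBIC)[:,:,::-1])
cv2.imwrite('pics/w11y.png',cv2.resize(im[0:205,225:470],None,fx=2.9,fy=2.9,interpolation=cv2.INTER_CUBIC)[:,:,::-1])
```

```text
(no output)
```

View pics/w11z.png

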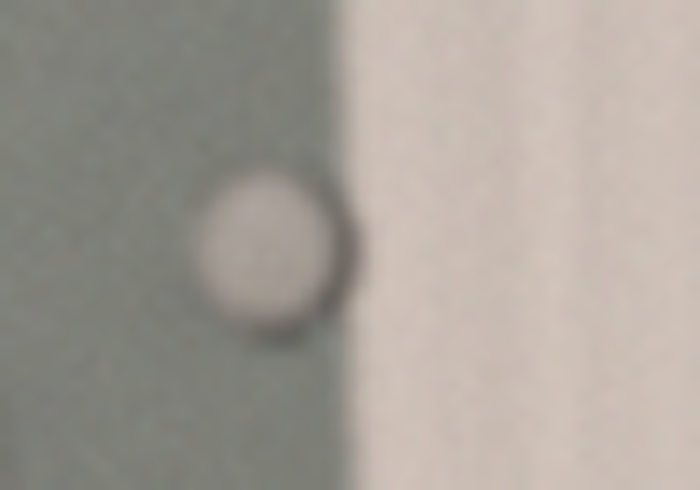

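View pics/w11y.png

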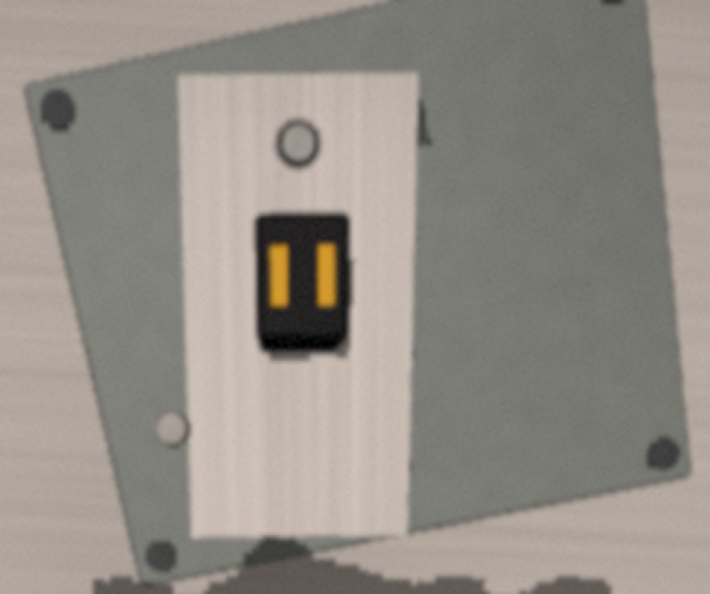

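Run:
```python
from h import *
p=dict(np.load('w11.npz'))
off=np.array([265,130])-.5
a=ray(p,np.array([267,247])/14+off,.026); 
e1=ray(p,np.array([340,60])/14+off,.022); e2=ray(p,np.array([349,440])/14+off,.022)
d=(e2-e1)[:2]; d/=np.linalg.norm(d); w=a[:2]-e1[:2]; print('post axis to edge mm',1e3*abs(d[0]*w[1]-d[1]*w[0]),'edge yaw',np.arctan2(-d[1],-d[0]))
o=ctrl.get_obs();print(o['time_s'],o['force'])
p=ctrl.camera('top')
for k in('fuse_holder','headpiece'):
    for b in ctrl.boxes_of(k,p)[:2]: print(k,b['point'],b['confidence'])
```

```text
post axis to edge mm 4.535812595521018 edge yaw 0.053924616873850306
17.65 [0.55310529 0.26750988 0.30676629]
fuse_holder [291.7, 331.3] 0.96
fuse_holder [365.0, 253.0] 0.67
headpiece [226.6, 176.7] 0.91
```

```bash
python3 -c "
from station import ctrl
print(ctrl.hand_in())"
```

```text
the job is handed in; nothing more can be done
None
```

The shoe is on the dock, flat over the pin, and swung clockwise until its long edge rests on the stop post. I let go and handed the job in at about 17.7 s; no verdict came back.

**Fit:** I gripped the near shoe by its block and laid it on the grey dock about 7 mm short of the pin. I nudged it along the slot until the hole met the pin, then lowered it flat. It touched the deck at the expected height, still clear of the post.

**Swing:** The plate met the post after about 11°, shown by a rising turning moment and the tool stalling. After I eased the load slightly, the reading was still about 6 N sideways.

**Force:** The largest reading I saw while pressing the shoe was about 12 N, on first touching the deck. Readings were only taken at the end of each move, so brief peaks in between would not show.

**Last checks:**
- **Shoe:** The wrist picture after backing off shows the plate flat, the pin in the hole and the edge at the post.
- **Post distance:** The picture gave 4.5 mm from the post's axis to the plate edge, against a nominal 5 mm. I put the difference down to camera error.
- **Other items:** The fuse holder and headpiece appear within about 2 pixels of where they started. The network also reported a second "fuse holder" at the dock's position (confidence 0.67), which I took as a false detection.

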